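# Free the rail rest from the ratchet-lever clamp

### The arm

A 6-joint arm with a two-finger parallel gripper is mounted at the origin on the work surface. World frame = base frame: x ahead of the robot, y to its left, z up, the work surface at z = 0. Lengths are in mm, angles in degrees, forces in N, time in s.
With the tool pointing down it reaches from about 325 to 925 mm from the base axis. Payload 3.1 kg.
Tool frame: the origin (TCP) lies at the very end of the fingers, on their centre line; the grasp point (between the pads) lies grasp_offset behind it (grasp_offset is the distance from the TCP to the grasp point, in mm); z points along the fingers, y is the line along which they close (so a half turn about z gives the same grasp; the last joint's range is limited). The gripper opens to 85 mm and grips with 20 to 120 N. Pads are 22 mm wide; open, the fingers measure 114 mm over their backs; the gripper's body (76 mm by 85 mm) begins 54 mm behind the grasp point. The pads swing forward as they close: fully open they stand 13 mm farther back than shut.
Start: joints at [66.566, 12.427, 92.441, -0, 75.132, -6.429], TCP at [182.77, 597.691, 231.3] pointing down, gripper open.
Joint ranges: [-157.48, 157.48], [-44.54, 120.13], [17.64, 146.25], [-64.5, 244.5], [7.68, 150.69], [-147.95, 147.95]. Speed limits (degrees/s): [159.86, 159.86, 180, 180, 180, 180].

### API

Orientations are given as [roll, pitch, yaw] about the fixed x, y, z axes, in that order (R = Rz(yaw) Ry(pitch) Rx(roll)).
In Python, from station import * gives the robot as it stands. Calls block until the motion is done:
- goto(position, orientation): joint-space move of the TCP to a pose.
- move_l(position, attitude=None, speed=150): straight line of the TCP; attitude=None keeps the orientation; speed is the mean speed in mm/s.
- move_j(angles): joint-space move.
- grip(opening, squeeze=None): finger opening in mm; squeeze is the grip in N (None keeps the last); returns when the fingers have stopped.
- wait(seconds).
- solve_ik(position, orientation): joint angles nearest the present ones, or None.
- get_obs(): the state.
- get_image(name): name is "scene" or "top"; returns the picture (480x640x3 uint8, red, green, blue); there is no depth.
- get_calibration(name): a dict with "fx", "fy", "cx", "cy" (pixels), "R" (3x3) and "t" (3): a world point X has camera coordinates R X + t. Camera axes: x right, y down, z forward; pixel columns grow to the right and rows downward; lengths in mm; the calibration is good to about 2 mm. A picture is of the moment at which its call begins. get_calibration takes no time and is no camera call.
A pose or a line that the arm cannot do raises Unreachable and nothing moves.
- sign_off(): hands the job in; it is judged then, once.
Trained networks look in the newest picture that a camera, given by its name, has taken for a name from the list of things; names that differ only in an ending like _2 or _b are one class to them, and where a whole thing is asked for, a point or a joint stands for the part that bears it (a point fixed in the world has none). Each returns a list of dicts, best first, with "score" (0 to 1); they miss things now and then, are a little off and sometimes report something else, mostly with a low value. They report only what shows in the picture. A call takes as long as a camera call. They do not tell look-alikes from the thing itself.
- spot_in(name, camera): "extent" ([centre column, centre row, width, height] in pixels, round what is visible of it).
- regions_of(name, camera): "region" (480x640 bool, what is visible of it) and "extent" ([centre column, centre row, width, height] in pixels, round what is visible of it).
The state is a dict: "t": time; "joint_pos": joint angles; "qvel": joint speeds; "effort": joint torques, N m; "tcp_pos": TCP position; "ee_rot": TCP orientation; "wrist_force": force on the tool from outside, world axes, zero at the start; "moment": the same for the moment, N m; "grip_width": finger opening in mm; "grip_force": force on a finger pad.
Only numpy, scipy, OpenCV 4.12 (cv2) and the standard library are available. Lean on these libraries where they do the work, as an engineer would, in place of code of your own. Each camera call takes 0.05 s, during which the arm holds its last target. There are 200 camera calls.

### The job

The blue rail rest is locked in the ratchet clamp on the ledge. Nudge the lever a touch tighter by its black palm plate to take the load off the pawl, press the red thumb pad gently until the pawl lifts off the ratchet wheel, and hold it off while you ease the lever back, under control, to its open stop. Then lift the freed rest out and stand it upright in the middle of the steel dish, set down gently, leaving the scraper and the clothespins where they lie.

Things in the scene. Friction and masses are not known exactly. Their poses are not given: they have to be found in the camera images.
- clamp: grey clamp bolted to the ledge, base plate 120 x 240 x 10 mm. Origin on the ledge under the lever's pivot; its y axis runs from the pivot to the jaws (plate from y = -70 to 170 mm). The fixed jaw is 60 mm wide, 56 mm high, its face at y = 131 mm; the sliding jaw presses along +y. The rest stands on the plate's top, 10 mm above the ledge
- ratchet_wheel: fixed steel wheel on the clamp, 96 mm across, vertical axis at the pivot, with 20 teeth on its upper face, their tops 56 mm above the ledge; origin on the axis at ledge height. The tooth that holds the pawl is undercut 15 degrees: only when the lever is pushed 0.04 to 0.05 rad tighter is the nose free to rise. Past 0.06 rad the rest may be overtightened. A tooth is 0.314 rad
- lever_hinge (a point): point on the lever's vertical pivot axis, 82 mm above the ledge, level with the top of the thumb pad at rest. The lever is a flat steel bar on edge, 168 mm long from here, its top 72 mm above the ledge
- lever (a joint): lever angle in rad, growing counter-clockwise from above: the opening way. Locked at the start between 0 and 0.1; open stop at 0.6; smaller is tighter. The jaw moves 20 mm per rad. Springs always drive it open: at the thumb pad some 8 to 12 N clamped, 4 N near the stop, so it follows a hand that draws back, and flies if let go with the pawl off (it must stay under 0.9 rad/s)
- pawl (a joint): angle in rad of the brass pawl that rocks on the lever; 0: nose down in the teeth. It grows as the thumb pad, 53 mm from its pin, goes down. The nose is clear of the teeth from 0.13; stop at 0.17 (9 mm of pad travel). A spring returns it (2 N at the pad, 5 N at the stop): unless held off all the way, it drops into the next tooth and locks the lever
- thumb_pad: red plate on the pawl's tail, 46 mm along the lever x 36 mm across. Origin at the centre of its top: at rest 82 mm above the ledge, 135 mm from the pivot along the lever and 16 mm to the opening side of the pivot line; x along the lever, outward. 3 to 6 N press the unloaded pawl off; on a loaded tooth it jams and takes over 20 N. Over 18 N bends it: touch slowly
- palm (a point): middle of the black palm plate's face towards the thumb pad: 135 mm from the pivot, 6 mm to the tightening side of the pivot line (4 mm beside the pad), 95 mm above the ledge. The plate is on the lever, upright, 74 mm long, 10 mm thick, its top at 112 mm. Closed fingertips on the pad beside it can push this face (away from the pad: tighter) and press the pad in one hold
- jaw: sliding jaw, a black rubber-faced plate 50 x 10 x 40 mm between the wheel and the rest, backed by a spring; origin at the centre of its face on the rest, z up. It squeezes the rest with 25 to 40 N at the start and 160 N more per rad of tightening; over 50 N is too much
- rest: blue plastic rail rest, 112 mm high, 0.2 to 0.4 kg: a foot 44 x 44 mm, 66 mm high, and on it a fork of two upright cheeks (8 mm thick, 44 mm wide), outer faces 40 mm apart along its x. Origin at the centre of its underside, z up. It stands between the jaws at y = 109 mm of the clamp, its top 66 mm above them. Take it by the cheeks, across x, from above
- dish: round stainless steel dish, 180 mm across the rim, 32 mm high, flat floor about 140 mm across and 3 mm above its origin. Origin at the centre of its underside
- scraper: hard silicone scraper, grey handle and yellow blade, 130 x 75 x 12 mm, lying on the ledge; origin at its underside; leave it alone
- pin0: pale clothespin, 74 x 11 x 10 mm, lying on the ledge; leave it alone
- pin1: pale clothespin like pin0; leave it alone
- pin2: pale clothespin like pin0; leave it alone
Not all that is in view belongs to the job. Leave any turquoise look-alike of the dish alone. Several things have the shape of the rest; the one meant has the colours described above.

How it is judged:
By the outcome, as a careful person would: the job done as asked, in the order asked, and still so for the second after the job is handed in, with the robot touching nothing.
It also fails if it takes over 72 s, if anything falls off the work surface, if the arm or the gripper's body presses on something with over 40 N, if the wrist force passes 120 N, or if a joint passes its speed limit or range.

## Working session

There is one attempt and no reset: what is moved stays moved. The work goes in short steps, each a Python script; the robot and the scene stay as the last script left them, time stands still between calls to the robot, and variables do not carry over. Pictures are saved under pics/ and viewed, at most 10 in all, crops included, and the job is handed in when it is done.

```bash
mkdir -p pics; ls; python3 - <<'E'
from station import *
import cv2
for n in ("scene","top"):
    im=get_image(n); cv2.imwrite(f"pics/{n}0.png",im[:,:,::-1])
    c=get_calibration(n); print(n,{k:(v.round(3).tolist() if hasattr(v,'round') and not isinstance(v,float) else v) for k,v in c.items()})
    for o in ("clamp","ratchet_wheel","thumb_pad","palm","rest","dish","jaw","lever","scraper","pin0"):
        r=spot_in(o,n); print(o,[([round(float(a)) for a in d["extent"]],round(d["score"],2)) for d in r[:4]])
o=get_obs();print(o)
E
```

```text
pics
scene {'fx': 617.5715339660421, 'fy': 617.5715339660421, 'cx': 321.0239827533696, 'cy': 241.56673143522258, 'R': [[-0.615, 0.788, 0.024], [0.477, 0.396, -0.785], [-0.628, -0.471, -0.619]], 't': [316.319, -221.058, 1949.291]}
clamp [([280, 250, 97, 93], 0.94)]
ratchet_wheel [([265, 241, 41, 26], 0.72), ([221, 189, 38, 18], 0.65)]
thumb_pad [([265, 240, 38, 23], 0.65), ([293, 256, 24, 48], 0.29)]
palm [([294, 224, 66, 37], 0.85)]
rest [([294, 256, 24, 47], 0.81), ([254, 304, 23, 50], 0.65)]
dish [([401, 298, 75, 55], 0.97), ([488, 360, 87, 70], 0.76)]
jaw []
lever [([290, 221, 65, 40], 0.82)]
scraper [([222, 190, 41, 21], 0.81)]
pin0 [([372, 241, 26, 10], 0.65), ([300, 319, 22, 24], 0.61), ([357, 358, 31, 14], 0.57)]
top {'fx': 434.57067863172836, 'fy': 434.57067863172836, 'cx': 315.1862947754221, 'cy': 237.0266285492232, 'R': [[0.006, -1.0, -0.027], [-0.984, -0.001, -0.179], [0.179, 0.027, -0.983]], 't': [64.903, 602.092, 970.567]}
clamp [([364, 250, 102, 96], 0.76), ([385, 230, 35, 37], 0.38)]
ratchet_wheel [([384, 230, 36, 37], 0.71)]
thumb_pad [([380, 286, 20, 23], 0.77)]
palm
[... 298 characters left out ...]
36, 57], 0.85)]
pin0 []
{'t': 1.1, 'joint_pos': array([ 6.65667552e+01,  1.24266110e+01,  9.24419741e+01, -5.89940502e-04,
        7.51324548e+01, -6.43062953e+00]), 'qvel': array([-0.01344559, -0.04231603,  0.01528624,  0.10801952, -0.11238895,
        0.06068032]), 'effort': array([ 1.58261014e-04, -3.96906388e+01, -3.04256129e+01, -6.60063415e-05,
        9.11357565e-04, -1.08055534e-05]), 'tcp_pos': array([182.76298722, 597.68206403, 231.30059857]), 'ee_rot': array([-1.79998903e+02,  4.50116994e-04,  1.62997536e+02]), 'wrist_force': array([ 0.51861578, -0.56968613, -0.18639095]), 'moment': array([ 0.00199302,  0.01592218, -0.03258938]), 'grip_force': 0.0, 'grip_width': 85.57916847817994}
```

```bash
python3 - <<'E'
import cv2
a=cv2.imread("pics/top0.png")[130:340,90:550]; b=cv2.imread("pics/scene0.png")[160:410,180:540]
cv2.imwrite("pics/a.png",cv2.resize(a,None,fx=1.7,fy=1.7,interpolation=3));cv2.imwrite("pics/b.png",cv2.resize(b,None,fx=2.2,fy=2.2,interpolation=3))
E
```

```text
(no output)
```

View pics/a.png

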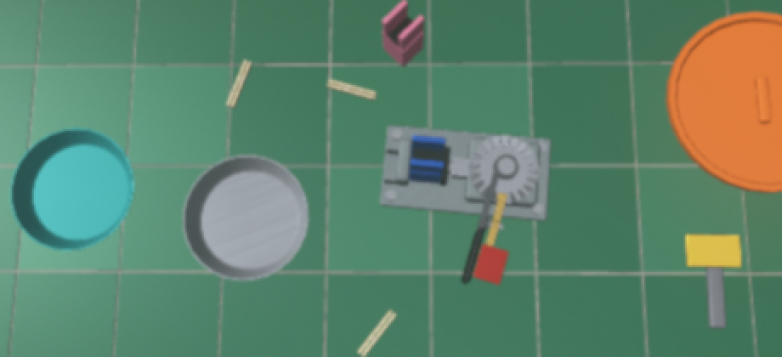

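View pics/b.png

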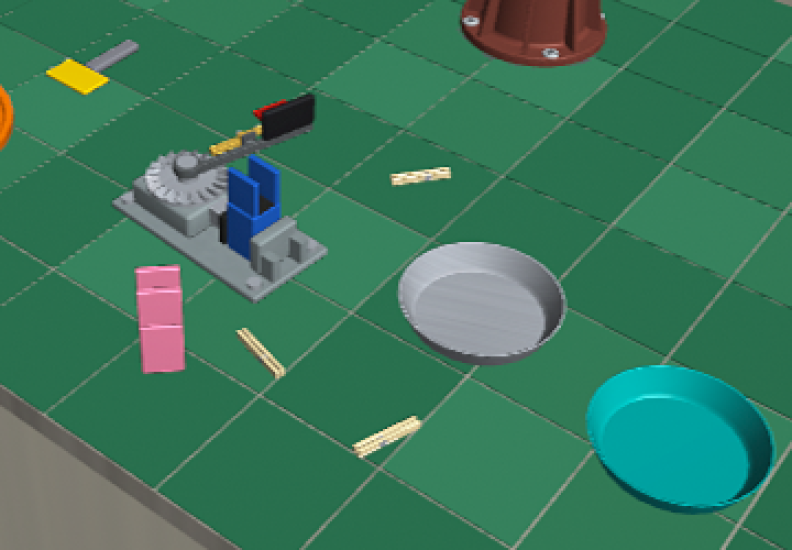

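View pics/scene0.png

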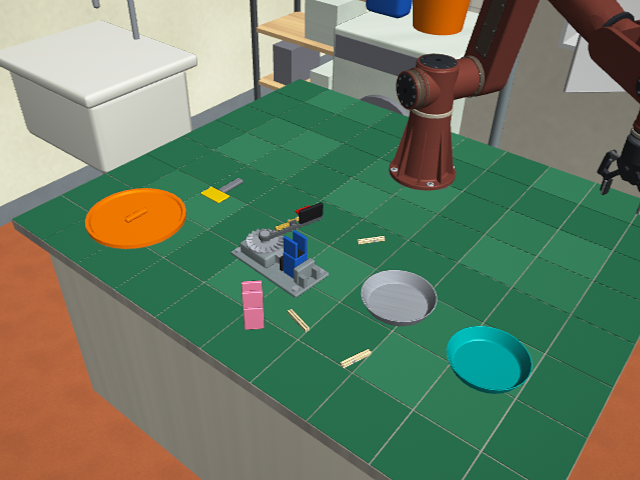

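```bash
cat > geo.py <<'E'
from station import *
import numpy as np, cv2
from scipy.optimize import least_squares
CAL={n:get_calibration(n) for n in("scene","top")}
def proj(n,X):
    c=CAL[n];q=np.atleast_2d(X)@np.array(c["R"]).T+np.array(c["t"])
    return np.c_[c["fx"]*q[:,0]/q[:,2]+c["cx"],c["fy"]*q[:,1]/q[:,2]+c["cy"]]
def ray_z(n,uv,z):
    c=CAL[n];R=np.array(c["R"]);C=-R.T@np.array(c["t"])
    d=R.T@np.array([(uv[0]-c["cx"])/c["fx"],(uv[1]-c["cy"])/c["fy"],1]);return C+d*(z-C[2])/d[2]
def cent(im,f):
    h=cv2.cvtColor(im,cv2.COLOR_RGB2HSV).astype(int);m=f(h[...,0],h[...,1],h[...,2]).astype(np.uint8)
    n,l,s,c=cv2.connectedComponentsWithStats(m);i=1+np.argsort(-s[1:,4]);return [(c[k].round(2),s[k,4]) for k in i[:3]]
E
python3 - <<'E'
from geo import *
T=cv2.imread("pics/top0.png")[:,:,::-1];S=cv2.imread("pics/scene0.png")[:,:,::-1]
red=lambda h,s,v:((h<6)|(h>174))&(s>140)&(v>60)
blue=lambda h,s,v:(h>105)&(h<125)&(s>130)&(v>40)
T=T.copy();S=S.copy()
sub=T[220:320,340:420].copy();r=cent(sub,red)[0];print("red top",r);red_uv=r[0]+[340,220]
print("blue top",cent(T[200:260,320:370].copy(),blue)[:2])
print("blue scene",cent(S[220:290,270:320].copy(),blue)[:2])
cl=np.array([[387,126],[550,139],[547,218],[380,205]])/1.7+[90,130]
cs=np.array([[112,204],[256,300],[327,250]])/2.2+[180,160]
palm=np.array([288.5,116.5])/2.2+[180,160]
def model(p):
    x,y,a,f=p[:4];c,s=np.cos(a),np.sin(a)
    W=lambda X:np.c_[x+X[:,0]*c-X[:,1]*s,y+X[:,0]*s+X[:,1]*c,X[:,2]]
    # top-image corners: upper-left (far x,+y), upper-right, lower-right, lower-left ; clamp +y ~ world +y
    P=W(np.array([[60,170,10],[60,-70,10],[-60,-70,10],[-60,170,10.]]))
    u=np.array([np.cos(f),np.sin(f),0]);o=np.array([-u[1],u[0],0]) # o: ccw=opening
    b=np.array([x,y,0]);pad=b+135*u+16*o+[0,0,82];pl=b+135*u-16*o+[0,0,95]
    return P,pad,pl
def res(p):
    P,pad,pl=model(p)
    return np.r_[(proj("top",P)+p[4:6]-cl).ravel(),(proj("top",pad)+p[4:6]-red_uv).ravel(),
      (proj("scene",P[[1,0,3]])+p[6:8]-cs).ravel(),(proj("scene",pl)+p[6:8]-palm).ravel(),p[4:]/1.0]
g=ray_z("top",(384,230),56)
s=least_squares(res,[g[0],g[1],0.05,np.pi,0,0,0,0],loss="soft_l1")
print(g,s.x.round(4),res(s.x).round(2),"yaw",np.degrees(s.x[2:4]))
print("wheel proj",proj("top",[s.x[0],s.x[1],56]))
for n in("top","scene"):
    get_image(n)
    for d in regions_of("dish",n)[:2]:
        m=d["region"].astype(np.uint8);k=max(cv2.findContours(m,0,2)[0],key=cv2.contourArea)
        c=np.array(cv2.fitEllipse(k)[0]);print(n,c,ray_z(n,c,32 if n=="top" else 25).round(1))
print(grasp_offset,get_obs()["t"])
for yaw in (90,-90,75,-75,105): print(yaw,solve_ik([s.x[0]-135,s.x[1],150],[180,0,yaw]))
E
```

```text
red top (array([38.24, 65.12]), np.int32(285))
blue top [(array([20.72, 25.84]), np.int32(90)), (array([21.63, 12.33]), np.int32(73))]
blue scene [(array([23.66, 32.22]), np.int32(762))]
[618.70453536 -95.29203985  56.        ] [ 6.223180e+02 -1.003681e+02 -7.960000e-02  2.846000e+00  3.924000e-01
  2.801000e-01  7.300000e-02  1.146100e+00] [-0.38 -0.43  0.18 -0.74 -0.28  0.68 -0.39  0.4   0.5  -0.21 -1.37 -0.51
 -0.56  0.07  0.7  -0.93  0.86  0.33  0.39  0.28  0.07  1.15] yaw [ -4.56336916 163.06250932]
wheel proj [[386.12702144 228.49688324]]
top [132.24594116 241.37309265] [595.  513.7  32. ]
top [234.10598755 258.24383545] [554.1 262.3  32. ]
scene [398.85925293 297.05474854] [558.2 266.4  25. ]
scene [283.48736572 225.34603882] [ 517.8 -126.8   25. ]
18.700000000000003 1.3
90 [-19.7257056    1.86878791 113.46839429   0.          64.6628178
 -19.7257056 ]
-90 None
75 [-1.97257056e+01  1.86878791e+00  1.13468394e+02 -2.54444375e-14
  6.46628178e+01 -4.72570560e+00]
-75 [-1.97257056e+01  1.86878791e+00  1.13468394e+02 -2.54444375e-14
  6.46628178e+01  1.45274294e+02]
105 [-19.7257056    1.86878791 113.46839429   0.          64.6628178
 -34.7257056 ]
```

```bash
cat >> geo.py <<'E'
P0=np.array([622.3,-100.4]); A=np.radians(163.06)
def pose(r,off,z,dth=0):
    "lever-frame point -> world position and tool attitude"
    f=A+dth;u=np.array([np.cos(f),np.sin(f)]);o=np.array([-u[1],u[0]])
    return np.r_[P0+r*u+off*o,z],[180,0,np.degrees(f)-90]
def inl(p,dth=0):
    f=A+dth;u=np.array([np.cos(f),np.sin(f)]);o=np.array([-u[1],u[0]]);d=np.array(p[:2])-P0
    return d@u,d@o
def rd(dth=0,n=1):
    f=A+dth;o=get_obs();F=o["wrist_force"];on=np.array([-np.sin(f),np.cos(f)])
    r,off=inl(o["tcp_pos"],dth)
    return dict(t=round(o["t"],2),r=round(r,2),off=round(off,2),z=round(o["tcp_pos"][2],2),Fo=round(F[:2]@on,2),Fr=round(F[:2]@np.array([on[1],-on[0]]),2),Fz=round(F[2],2))
E
python3 - <<'E'
from geo import *
grip(0)
p,a=pose(135,14,180); goto(p,a); print(rd())
move_l(pose(135,14,125)[0],a,150);print(rd())
cv2.imwrite("pics/top1.png",cv2.resize(get_image("top")[200:320,310:450,::-1],None,fx=4,fy=4,interpolation=3))
cv2.imwrite("pics/sc1.png",cv2.resize(get_image("scene")[170:290,220:360,::-1],None,fx=4,fy=4,interpolation=3))
cv2.imwrite("pics/near.png",np.hstack([cv2.imread("pics/top1.png"),cv2.imread("pics/sc1.png")])[:, :].copy() if 0 else cv2.resize(np.hstack([cv2.imread("pics/top1.png"),cv2.imread("pics/sc1.png")]),(800,343)))
E
```

```text
{'t': 4.68, 'r': np.float64(134.97), 'off': np.float64(13.34), 'z': np.float64(180.1), 'Fo': np.float64(0.83), 'Fr': np.float64(-0.93), 'Fz': np.float64(-0.3)}
{'t': 5.2, 'r': np.float64(134.99), 'off': np.float64(13.69), 'z': np.float64(125.02), 'Fo': np.float64(-0.18), 'Fr': np.float64(0.47), 'Fz': np.float64(0.82)}
```

View pics/near.png

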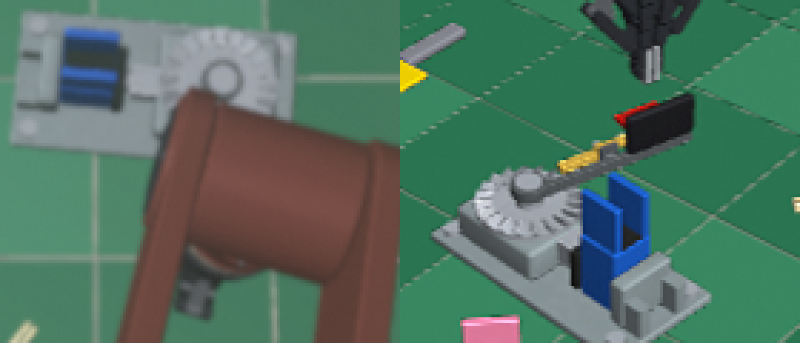

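```bash
python3 - <<'E'
from geo import *
a=pose(135,14,0)[1]
for z in (112,104,98,93):
    move_l(pose(135,14,z)[0],a,60);d=rd();print(d)
    if abs(d["Fz"])>3 or abs(d["Fo"])>4: break
else:
    b=rd()
    for off in np.arange(13,-4,-1.):
        move_l(pose(135,off,93)[0],a,20);d=rd();print([float(d[k]) for k in("t","off","z","Fo","Fr","Fz")])
        if d["Fo"]-b["Fo"]>3.: break
E
```

```text
{'t': 5.67, 'r': np.float64(135.53), 'off': np.float64(14.04), 'z': np.float64(111.45), 'Fo': np.float64(-0.37), 'Fr': np.float64(0.18), 'Fz': np.float64(0.14)}
{'t': 5.95, 'r': np.float64(135.58), 'off': np.float64(14.02), 'z': np.float64(103.33), 'Fo': np.float64(-0.02), 'Fr': np.float64(-0.46), 'Fz': np.float64(-0.13)}
{'t': 6.2, 'r': np.float64(135.48), 'off': np.float64(14.02), 'z': np.float64(97.44), 'Fo': np.float64(0.21), 'Fr': np.float64(0.65), 'Fz': np.float64(0.34)}
{'t': 6.45, 'r': np.float64(135.37), 'off': np.float64(14.0), 'z': np.float64(92.58), 'Fo': np.float64(-0.26), 'Fr': np.float64(-0.11), 'Fz': np.float64(0.29)}
[6.7, 12.92, 93.15, 0.25, 0.34, -0.55]
[6.95, 11.93, 93.08, 0.19, -0.12, 0.02]
[7.2, 10.96, 93.0, -0.41, -0.16, 0.23]
[7.45, 9.96, 93.0, 0.59, -0.09, 0.02]
[7.7, 8.92, 93.0, 0.08, -0.47, 0.36]
[7.95, 7.94, 93.01, 0.14, -0.81, -0.64]
[8.2, 6.95, 92.98, -0.03, 0.06, 0.3]
[8.45, 5.94, 92.98, -0.74, 0.61, 0.97]
[8.7, 5.15, 92.98, 0.88, -0.22, -0.08]
[8.95, 4.41, 93.02, 2.58, -0.0, 0.28]
[9.2, 3.55, 93.01, 5.09, -0.63, -0.16]
```

```bash
python3 - <<'E'
from geo import *
a=pose(135,14,0)[1]
cv2.imwrite("pics/ref.png",get_image("scene")[:,:,::-1])
L=[]
for off in np.arange(2.25,-12,-.75):
    move_l(pose(135,off,93)[0],a,20);d=rd();L.append((d["off"],d["Fo"]));print([float(d[k]) for k in("t","off","z","Fo","Fr","Fz")])
    if d["Fo"]>16: break
    if len(L)>3 and L[-1][1]-L[-4][1]<2.2: print("knee");break
E
```

```text
[9.5, 3.06, 93.02, 6.77, -0.74, -1.63]
[9.75, 2.68, 93.04, 6.93, -0.53, -0.84]
[10.0, 2.26, 93.03, 7.77, -0.62, -0.16]
[10.25, 1.83, 93.03, 9.27, -0.4, -0.19]
[10.5, 1.3, 93.05, 10.87, -0.7, -0.3]
[10.75, 0.61, 93.04, 9.39, -0.86, -0.87]
knee
```

```bash
cat >> geo.py <<'E'
def palm_shift(ref,name="scene"):
    "lever rotation in rad since ref, from image shift of the palm plate's outer face"
    im=get_image(name);a,b=[cv2.cvtColor(x,cv2.COLOR_RGB2GRAY) for x in(ref,im)]
    c=proj(name,np.r_[pose(135,-16,95)[0]])[0];x,y=(c-[17,13]).astype(int)
    W=np.eye(2,3,dtype=np.float32)
    _,W=cv2.findTransformECC(a[y:y+26,x:x+34],b[y:y+26,x:x+34],W,cv2.MOTION_TRANSLATION,None,None,3)
    m=proj(name,pose(135,-16,95,-.05)[0])[0]-c
    return W[:,2].round(2),m.round(2),round(-.05*(W[:,2]@m)/(m@m),4)
E
python3 - <<'E'
from geo import *
ref=cv2.imread("pics/ref.png")[:,:,::-1].copy()
for k in (-.01,-.018,-.026,-.033):
    p,a=pose(135,-1.0,93,k);move_l(p,a,20);d=rd(0);print(k,[float(d[q]) for q in("t","r","off","z","Fo","Fr","Fz")])
print(palm_shift(ref),palm_shift(ref))
E
```

```text
-0.01 [11.0, 134.7, -0.2, 93.04, 9.12, -0.15, 0.02]
-0.018 [11.25, 134.66, -1.21, 93.07, 10.22, -1.12, 0.29]
-0.026 [11.5, 134.68, -2.21, 93.04, 10.79, -0.3, 0.45]
-0.033 [11.75, 134.65, -3.1, 93.04, 10.77, -1.67, -0.11]Traceback (most recent call last):
  File "<stdin>", line 5, in <module>
  File "geo.py", line 31, in palm_shift
    _,W=cv2.findTransformECC(a[y:y+26,x:x+34],b[y:y+26,x:x+34],W,cv2.MOTION_TRANSLATION,None,None,3)
        ~~~~~~~~~~~~~~~~~~~~^^^^^^^^^^^^^^^^^^^^^^^^^^^^^^^^^^^^^^^^^^^^^^^^^^^^^^^^^^^^^^^^^^^^^^^^
cv2.error: OpenCV(4.12.0) /io/opencv/modules/video/src/ecc.cpp:408: error: (-215:Assertion failed) criteria.type & TermCriteria::COUNT || criteria.type & TermCriteria::EPS in function 'findTransformECC'
```

```bash
sed -i 's/None,None,3)/(3,60,1e-5),None,3)/' geo.py
python3 - <<'E'
from geo import *
ref=cv2.imread("pics/ref.png")[:,:,::-1].copy()
print(palm_shift(ref))
for k in (-.039,-.044):
    p,a=pose(135,-1.0,93,k);move_l(p,a,20);d=rd(0);print(k,[float(d[q]) for q in("t","r","off","z","Fo","Fr","Fz")])
wait(.3);d=rd(0);print([float(d[q]) for q in("t","r","off","z","Fo","Fr","Fz")]);print(palm_shift(ref))
E
```

```text
(array([1.13, 1.41], dtype=float32), array([1.16, 1.39]), np.float64(-0.0499))
-0.039 [12.1, 134.63, -3.84, 93.06, 10.75, 0.37, 1.11]
-0.044 [12.35, 134.6, -4.49, 93.07, 11.44, -0.01, 0.64]
[12.65, 134.62, -4.47, 93.06, 11.25, -0.13, 0.04]
(array([1.36, 1.65], dtype=float32), array([1.16, 1.39]), np.float64(-0.0589))
```

```bash
python3 - <<'E'
from geo import *
cv2.imwrite("pics/now.png",get_image("scene")[:,:,::-1])
R=cv2.imread("pics/ref.png");N=cv2.imread("pics/now.png");S=cv2.imread("pics/scene0.png")
def m(A,B,box):
    x,y,w,h=box;a,b=[cv2.cvtColor(q,6)[y:y+h,x:x+w] for q in(A,B)];W=np.eye(2,3,dtype=np.float32)
    c,W=cv2.findTransformECC(a,b,W,2-2,(3,60,1e-5),None,3);return W[:,2].round(2),round(c,3)
print(proj("scene",[pose(r,-16,z)[0] for r,z in((98,112),(172,112),(98,78),(172,78))]).round(1))
for bx in [(298,211,30,14),(295,212,24,16),(305,206,24,20),(296,214,34,12)]:
    print(bx,m(R,N,bx),"s0->ref",m(S,R,bx),"s0->now",m(S,N,bx))
t=np.hstack([cv2.resize(q[190:240,270:335],None,fx=6,fy=6,interpolation=0) for q in(R,N)]);cv2.imwrite("pics/cmp.png",t)
E
```

```text
[[300.  211.3]
 [323.7 202.3]
 [300.  222.1]
 [323.4 212.9]]
(298, 211, 30, 14) (array([1.36, 1.72], dtype=float32), 0.967) s0->ref (array([0.49, 0.15], dtype=float32), 0.947) s0->now (array([1.74, 2.16], dtype=float32), 0.981)
(295, 212, 24, 16) (array([1.11, 1.46], dtype=float32), 0.944) s0->ref (array([0.31, 0.35], dtype=float32), 0.97) s0->now (array([1.27, 2.01], dtype=float32), 0.979)
(305, 206, 24, 20) (array([1.83, 1.7 ], dtype=float32), 0.993) s0->ref (array([0.26, 0.42], dtype=float32), 0.926) s0->now (array([2.17, 2.24], dtype=float32), 0.96)
(296, 214, 34, 12) (array([1.13, 1.67], dtype=float32), 0.988) s0->ref (array([0.31, 0.28], dtype=float32), 0.959) s0->now (array([1.36, 2.11], dtype=float32), 0.97)
```

View pics/cmp.png

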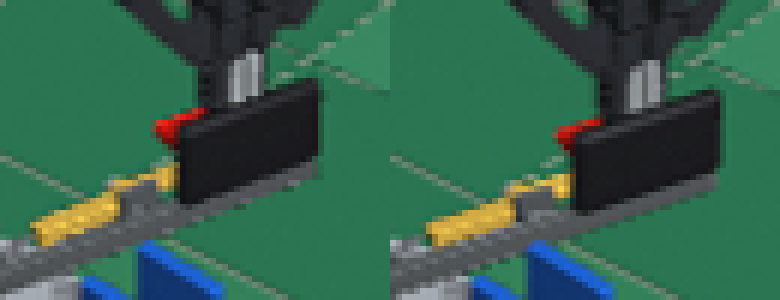

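```bash
python3 - <<'E'
from geo import *
k=-.041
def st(z,s=20):
    p,a=pose(135,-1.0,z,k);move_l(p,a,s);d=rd(0);print(z,[float(d[q]) for q in("t","r","off","z","Fo","Fr","Fz")]);return d
st(93);
for z in (90,87,84.5): d=st(z)
b=d["Fz"]
for z in np.arange(83.5,70,-1):
    d=st(z,15)
    if d["Fz"]>10 : break
    if d["Fz"]-b>6.5 and d["z"]>79: print("jam?");break
E
```

```text
93 [13.0, 134.65, -4.07, 93.03, 10.25, -1.18, 0.4]
90 [13.3, 133.65, -4.18, 91.18, 11.82, 0.21, 4.9]
87 [13.6, 132.73, -4.19, 88.79, 11.16, -1.47, 6.04]
84.5 [13.88, 132.24, -4.19, 86.58, 11.03, -0.39, 5.62]
83.5 [14.12, 132.06, -4.2, 85.8, 11.24, 0.18, 6.64]
82.5 [14.38, 131.87, -4.2, 84.95, 11.08, -1.55, 6.78]
81.5 [14.62, 131.75, -4.21, 84.02, 10.55, -0.19, 7.22]
80.5 [14.88, 131.63, -4.2, 83.06, 11.5, -0.07, 7.06]
79.5 [15.12, 131.54, -4.22, 82.11, 11.88, -0.77, 8.85]
78.5 [15.38, 131.58, -4.23, 81.37, 11.17, -0.61, 8.81]
77.5 [15.62, 131.66, -4.27, 80.56, 11.23, 0.42, 10.14]
```

```bash
python3 - <<'E'
from geo import *
k=-.041
for z in np.arange(76.5,66,-1):
    p,a=pose(136,-1.0,z,k);move_l(p,a,15);d=rd(0);print(z,[float(d[q]) for q in("t","r","off","z","Fo","Fr","Fz")])
    if d["Fz"]>14 or d["z"]<74.2: break
    if d["Fz"]>12 and d["z"]>79: print("jam?");break
E
```

```text
76.5 [15.88, 131.86, -4.33, 79.9, 11.66, -1.44, 10.9]
75.5 [16.12, 132.02, -4.38, 78.96, 11.37, 0.27, 11.67]
74.5 [16.38, 132.17, -4.39, 77.96, 10.96, 0.16, 12.71]
73.5 [16.62, 132.33, -4.4, 76.97, 11.6, 1.43, 12.49]
72.5 [16.88, 132.46, -4.42, 75.97, 11.15, 1.39, 13.57]
71.5 [17.12, 132.57, -4.45, 74.98, 12.55, 2.24, 13.72]
70.5 [17.38, 132.62, -4.46, 74.11, 10.85, 1.67, 15.05]
```

```bash
python3 - <<'E'
from geo import *
z=70.5;k=-.041
while k<.72:
    k+=.02 if k<.03 else .035
    p,a=pose(136,-1.0,z,k);move_l(p,a,18);d=rd(k);print(round(k,3),round(z,1),[float(d[q]) for q in("t","r","off","z","Fo","Fr","Fz")])
    if d["Fz"]>14.5 and d["z"]<74.3: z+=.6
    elif d["z"]>74.2 or (d["Fz"]<8 and d["z"]>73.6): z-=.6
    if d["Fo"]<1.2 and k>.4: break
    if d["Fz"]>17.: print("hard");z+=1
E
```

```text
-0.021 70.5 [17.68, 132.75, 0.96, 74.09, 10.51, 2.25, 14.33]
-0.001 70.5 [17.98, 132.7, 0.93, 74.14, 10.49, 2.68, 14.24]
0.019 70.5 [18.27, 132.74, 0.86, 74.13, 9.3, 2.03, 13.99]
0.039 70.5 [18.57, 132.74, 0.78, 74.12, 9.78, 2.72, 12.33]
0.074 70.5 [18.99, 132.78, 0.69, 74.12, 8.48, 2.32, 13.77]
0.109 70.5 [19.41, 132.82, 0.57, 74.12, 6.65, 3.01, 13.67]
0.144 70.5 [19.82, 132.85, 0.48, 74.1, 6.75, 3.5, 13.81]
0.179 70.5 [20.24, 132.89, 0.36, 74.08, 5.59, 2.81, 13.63]
0.214 70.5 [20.66, 132.93, 0.34, 74.09, 5.16, 2.64, 13.62]
0.249 70.5 [21.07, 132.98, 0.46, 74.09, 4.74, 3.25, 13.98]
0.284 70.5 [21.49, 133.02, 0.6, 74.08, 4.7, 3.31, 13.41]
0.319 70.5 [21.91, 133.06, 0.75, 74.09, 5.07, 3.78, 13.91]
0.354 70.5 [22.32, 133.06, 0.89, 74.11, 4.7, 3.38, 13.75]
0.389 70.5 [22.74, 133.1, 1.01, 74.12, 4.4, 4.39, 12.78]
0.424 70.5 [23.16, 133.17, 1.17, 74.11, 4.11, 3.38, 11.89]
0.459 70.5 [23.57, 133.21, 1.27, 74.11, 3.7, 3.79, 12.41]
0.494 70.5 [23.99, 133.24, 1.45, 74.13, 3.8, 4.47, 12.83]
0.529 70.5 [24.41, 133.28, 1.58, 74.12, 3.2, 4.12, 12.01]
0.564 70.5 [24.82, 133.34, -1.44, 73.85, -4.39, 1.74, 16.03]
```

```bash
python3 - <<'E'
from geo import *
p,a=pose(136,1,80,.564);move_l(p,a,30);print(rd(.564))
p[2]=95;move_l(p,a,60);print(rd(.564))
p[2]=190;move_l(p,a,150)
goto([480,150,230],[180,0,85.4]); 
grip(85)
T=get_image("top");S=get_image("scene");print(get_obs()["t"])
cv2.imwrite("pics/open.png",np.hstack([cv2.resize(T[190:330,310:450,::-1],(400,400),interpolation=3),cv2.resize(S[180:300,230:350,::-1],(400,400),interpolation=3)]))
cv2.imwrite("pics/T2.png",T[:,:,::-1]);cv2.imwrite("pics/S2.png",S[:,:,::-1])
E
```

```text
{'t': 25.3, 'r': np.float64(135.31), 'off': np.float64(1.12), 'z': np.float64(80.26), 'Fo': np.float64(0.44), 'Fr': np.float64(-2.34), 'Fz': np.float64(2.25)}
{'t': 25.7, 'r': np.float64(136.06), 'off': np.float64(1.1), 'z': np.float64(95.25), 'Fo': np.float64(-0.01), 'Fr': np.float64(-0.15), 'Fz': np.float64(0.35)}
28.4833
```

View pics/open.png

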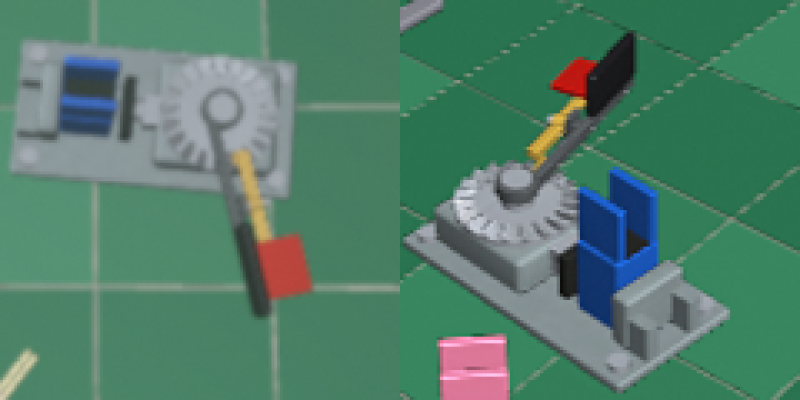

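```bash
python3 - <<'E'
from geo import *
q=[ray_z("top",uv,122)[:2] for uv in((341.5,213.1),(341.5,225))];print(q,np.mean(q,0))
X=np.array([631,8.3]);a=[180,0,85.4]
goto([*X,200],a);move_l([*X,110],a,150);move_l([*X,80],a,60)
f0=get_obs()["wrist_force"];print(f0)
grip(36,30);o=get_obs();print(o["grip_width"],o["grip_force"],o["wrist_force"],o["t"])
if o["grip_width"]>37:
    move_l([*X,86],a,30);o=get_obs();print(o["wrist_force"],o["grip_width"])
    move_l([*X,130],a,60);o=get_obs();print(o["wrist_force"],o["grip_width"])
    move_l([*X,220],a,150);o=get_obs();print(o["wrist_force"],o["grip_width"],o["t"],o["tcp_pos"])
    T=get_image("top");S=get_image("scene")
    cv2.imwrite("pics/lift.png",S[120:420,200:560,::-1])
E
```

```text
[array([643.84383933,   6.74261207]), array([616.81306028,   6.88486954])] [630.3284498   6.8137408]
[ 0.63931085  0.95698416 -0.1282591 ]
39.387486171229554 30.947270393371582 [ 0.52542259 -0.93602954  0.76428799] 31.2083
[ 0.60972126 -1.16477539 -2.23465334] 39.72174805233895
[-0.02503117 -0.49685893 -2.09703381] 39.53436625091553
[ 0.19523022  0.5654392  -3.28816424] 39.8879154670951 33.1917 [630.1541826    8.3609237  218.75145563]
```

View pics/lift.png

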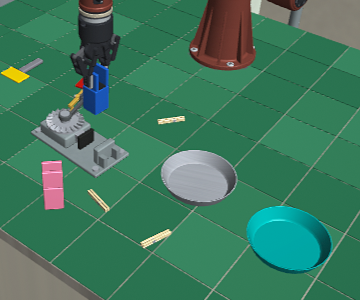

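```bash
python3 - <<'E'
from geo import *
a=[180,0,85.4];D=[555.5,263.5]
move_l([*D,220],a,180);move_l([*D,95],a,120);move_l([*D,80],a,40);wait(.3)
b=np.mean([get_obs()["wrist_force"][2] for _ in range(3)]);print(b,get_obs()["tcp_pos"])
for z in np.arange(78,66,-1.):
    move_l([*D,z],a,12);o=get_obs();print(z,o["tcp_pos"][2].round(2),o["wrist_force"].round(2))
    if o["wrist_force"][2]-b>2.2: break
T=get_image("top");S=get_image("scene");print(o["t"])
cv2.imwrite("pics/set.png",np.hstack([cv2.resize(T[200:320,170:310,::-1],(400,343),interpolation=3),cv2.resize(S[220:340,330:470,::-1],(400,343),interpolation=3)]))
E
```

```text
-2.1349658231725552 [555.73269619 263.56845835  80.28282117]
78.0 77.79 [-0.56 -0.65 -1.48]
77.0 76.88 [ 0.41 -0.48 -2.36]
76.0 75.9 [ 0.2   0.1  -1.55]
75.0 74.89 [ 0.26  0.42 -2.58]
74.0 73.91 [ 0.34  0.4  -2.78]
73.0 73.53 [-0.93  0.17  1.65]
38.5
```

View pics/set.png

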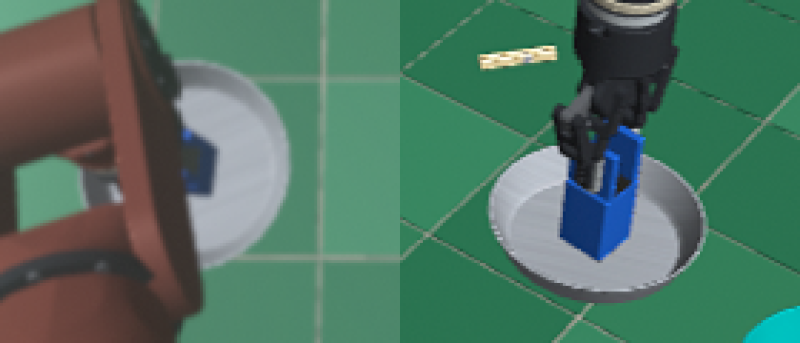

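```bash
python3 - <<'E'
from geo import *
a=[180,0,85.4];D=[555.5,263.5]
grip(50);grip(80);move_l([*D,110],a,60);move_l([*D,230],a,150);goto([400,450,250],a)
T=get_image("top");S=get_image("scene");print(get_obs()["t"])
cv2.imwrite("pics/end.png",np.hstack([cv2.resize(T[140:340,170:450,::-1],(400,286),interpolation=3),cv2.resize(S[180:380,210:490,::-1],(400,286),interpolation=3)]))
E
```

```text
42.05
```

View pics/end.png

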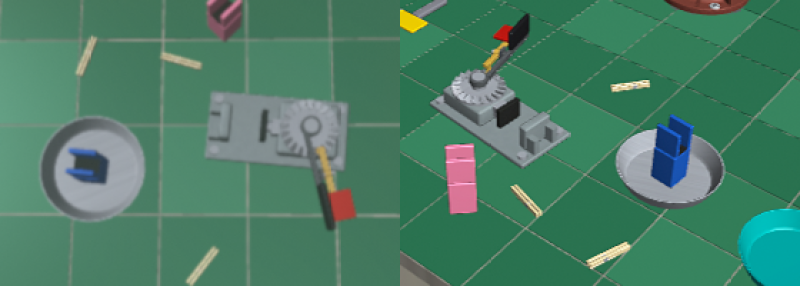

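The picture shows the rest upright in the middle of the steel dish (crop pixels 90,167 from the top, 672,160 from the scene camera). The lever is at its open stop, and the scraper and pins have not moved.

```bash
python3 -c "
from station import *
print(sign_off())"
```

```text
the job is handed in; nothing more can be done
None
```

I eased the lever to its open stop with the pawl held off, stood the blue rest upright in the middle of the steel dish, and handed the job in at about 42 s; the one doubt is how far I tightened the lever first, which force readings put at 0.044–0.05 rad but the camera nearer 0.06, the overtightening limit.

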